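Clip the work light onto the inspection board

TASK

Squeeze the orange clip-on work light by its two handles, take it off its parking blade, and clip it onto the leaning board's top edge between the two blue marks, square to the board and with the lamp over the side that carries the green circuit board. With the jaws held open, push it gently down along the board until you feel the edge stop against the clip's pivot, then let go so that it grips there fully home. Do not shift the board or change its lean, and leave the other things on the desk undisturbed.

Things in the scene. Friction and masses are not known exactly. Their poses are not given: they have to be found in the camera images.
- clip: Orange clip-on light like a big clothes peg, handles up, jaws down, 90 g, 24 mm wide in y. Origin: middle of the steel pivot pin (12 mm diameter, 22 mm long). z: to the handles, y: along the pivot and the gripped edge, x: across the jaws, +x the lamp side. Jaws reach 32 mm below the origin, rubber pads 10 to 32 mm below it. It starts clipped upright on the dock's blade
- grip (a point): Between the clip's two flat black grip plates, 40 mm above the pivot. Plates 26 mm wide (y), 34 mm high, 5 mm thick, 19 to 53 mm above the pivot, splayed 0.25 rad each: 62 mm over their tops when clipped on a 6 mm edge; squeezed to the stop (12 N or more) they stand parallel, 34 mm over both, square to the fingers. Squeeze them along x from above. Axes as the clip's
- clip_jaw (a joint): Opening of the clip, rad: 0 closed on a 6 mm edge, -0.12 shut on nothing, 0.5 squeezed fully open (24 mm between the jaw tips); a spring closes it. The clip's frame is fixed to the lamp-side lever, so it turns about y by half the opening while squeezed
- throat (a point): Underside of the clip's pivot pin, 6 mm below the clip's origin, between the jaws: where an edge stops when the clip is fully home. Axes as the clip's
- lamp (a point): Middle of the white light panel under the lamp pod, 26 mm from the pivot to +x. The orange pod, 26 x 40 x 10 mm, sticks out on the clip's +x side, 12 to 38 mm from the origin and 9 to 20 mm below it
- dock: Black foot 110 x 75 x 14 mm (fixed) with an upright aluminium blade, 6 mm thick in x, 44 mm wide in y, its top 80 mm above the desk. Origin: centre of the underside
- dock_top (a point): Middle of the top edge of the dock's blade
- easel: Grey stand of the board, fixed foot 130 x 200 x 10 mm, cheeks at y = +-94 mm up to 50 mm high. Origin: centre of the underside. The board's hinge lies along y, 26 mm above the origin; +x is the side of the green circuit board
- board (a joint): Lean of the white board, rad: 0 upright, growing as its top leans towards the stand's -x (towards the robot). The hinge is stiff and stays where it is
- mark (a point): Middle of the board's top edge, between two blue marks (inner sides 44 mm apart): where the clip belongs. White board 6 mm thick, 170 mm wide, 165 mm from hinge to top edge. Axes of the board: z up along the board (leaning with it), y along the edge, +x out of the face with the green circuit board, which starts 55 mm below the edge
- screwdriver: Screwdriver lying on the desk, 170 mm long along its x, a bystander
- mug: Blue mug, 76 mm diameter, 85 mm high, origin at its underside, a bystander
- jar: Glass jar, 52 mm diameter, 60 mm high, origin at its underside, a bystander
- coupler: Purple plug coupler 45 x 28 x 22 mm, origin at its underside, a bystander
Not all that is in view belongs to the job. Leave any brown or turquoise look-alike of the dock alone.

How it is judged:
By the outcome, as a careful person would: the job done as asked, in the order asked, and still so for the second after the job is handed in, with the robot touching nothing.
It also fails if it takes over 48 s, if anything falls off the work surface, if the arm or the gripper's body presses on something with over 40 N, if the wrist force passes 120 N, or if a joint passes its speed limit or range.

ROBOT

A 6-joint arm with a two-finger parallel gripper is mounted at the origin on the work surface. World frame = base frame: x ahead of the robot, y to its left, z up, the work surface at z = 0. Lengths are in m, angles in rad, forces in N, time in s.
With the tool pointing down it reaches from about 0.225 to 0.875 m from the base axis. Payload 3.4 kg.
Tool frame: the origin (TCP) lies at the very end of the fingers, on their centre line; the grasp point (between the pads) lies 19 mm behind it (manip.tcp_to_grasp is the distance from the TCP to the grasp point, in m); z points along the fingers, y is the line along which they close (so a half turn about z gives the same grasp; the last joint's range is limited). The gripper opens to 85 mm and grips with 20 to 120 N. Pads are 22 mm wide; open, the fingers measure 114 mm over their backs; the gripper's body (76 mm by 85 mm) begins 54 mm behind the grasp point. The pads swing forward as they close: fully open they stand 13 mm farther back than shut.
Start: joints at [-1.336, 0.276, 1.505, -0, 1.361, -0.121], TCP at [0.2, -0.539, 0.192] pointing down, gripper open.
Joint ranges: [-2.89, 2.89], [-0.75, 2.08], [0.22, 2.7], [-1.18, 4.32], [0.11, 2.71], [-2.7, 2.7]. Speed limits (rad/s): [2.57, 2.57, 3.14, 3.14, 3.14, 3.14].

INTERFACE

Orientations are given as a unit quaternion [w, x, y, z].
In Python, from rig import status, get_image, job, manip gives the robot as it stands.
- The arm moves only by the tool apply_moves, never from a script. Its arguments are lists of equal length, an entry for each row: "xyz": the shift along the tool's x, y, z each as a share of 0.3 m, from -1 to 1, a list of three; "rot": the turn, a rotation vector about the tool's x, y, z each as a share of 60 degrees, from -1 to 1, a list of three; "hand": the opening, from -1 (shut) to 1 (fully open). A call has 1 to 8 rows; each row shifts and turns the commanded pose from where the row before left it, along the tool's axes as they then stand; what a row does not reach is not made up. A row lasts 1/8 s, in which the tool goes at most 62.5 mm and 10.7 degrees, less where a joint would pass 70% of its speed; a pose out of reach is approached as far as the arm can. A call with a number of a shift or a turn outside -1 to 1 is refused whole. A call with a gripper value outside its range is refused whole. The fingers move at their own pace and stop on an object; "force" is the grip in N (left out, the last holds). Time passes only in rows, so rows that do not move let the fingers close. It gives the time, the measured TCP pose, the force, the opening and the grip force at its end, in the units of the state.
- status.get_state(): the state, without advancing time (a new reading comes with each control period).
- get_image(name): name is "scene" or "top" or "wrist"; returns a dict with "pixels" (384x512x3 uint8, red, green, blue), "fovy" (degrees; the focal length in pixels is half the picture's height over the tangent of half this angle, whatever the lens; pixels are square), "cx", "cy" (the principal point, pixels), "dist" ([k1, k2, p1, p2, k3] as OpenCV has them; the pictures are not rectified), "origin" and "orientation" of the camera in the world; the wrist camera has in their place "tool_from_camera" (4x4, takes a point from camera to tool coordinates, whose origin is the TCP and whose axes are the flange's). Camera axes: x right, y down, z forward; pixel columns grow to the right and rows downward; lengths in m; the calibration is good to about 2 mm. A picture is of the moment at which its call begins: read the wrist's pose just before it. There is no depth.
- job.sign_off(): hands the job in; it is judged then, once.
The state is a dict: "clock": time; "qpos": joint angles; "qd": joint speeds; "effort": joint torques, N m; "position": TCP position; "ee_rot": TCP orientation; "contact_force": force on the tool from outside, world axes, zero at the start; "moment": the same for the moment, N m; "width": finger opening in m; "gripper_force": force on a finger pad.
Only numpy, scipy, OpenCV 4.12 (cv2) and the standard library are available. Lean on these libraries where they do the work, as an engineer would, in place of code of your own. Each camera call takes 0.05 s, during which the arm holds its last target. There are 200 camera calls.

## Working session

There is one attempt and no reset: what is moved stays moved. The work goes in short steps, Python scripts to look and compute and a tool call to move; the robot and the scene stay as the last step left them, time stands still between calls to the robot, and variables do not carry over. Pictures are saved under pics/ and viewed, at most 10 in all, crops included, and the job is handed in when it is done.

Besides the shell and the picture viewer there is one more tool, called after ">>>" in YAML: its name, and indented under it one key for each argument. apply_moves: Moves the arm, as the interface text tells. Its arguments: {"type":"object","properties":{"xyz":{"type":"array","items":{"type":"array","items":{"type":"number","minimum":-1,"maximum":1}}},"rot":{"type":"array","items":{"type":"array","items":{"type":"number","minimum":-1,"maximum":1}}},"hand":{"type":"array","items":{"type":"number"}},"force":{"type":"number"}},"required":["xyz","rot","hand"]}

```bash
mkdir -p pics; ls; python3 - <<'E'
from rig import status,get_image,manip
import cv2,numpy as np
s=status.get_state();print({k:np.round(v,3).tolist() for k,v in s.items()})
print(manip.tcp_to_grasp)
for n in ['scene','top','wrist']:
    d=get_image(n);cv2.imwrite(f'pics/{n}0.png',d['pixels'][:,:,::-1])
    print(n,{k:np.round(v,4).tolist() for k,v in d.items() if k!='pixels'})
a=[cv2.imread(f'pics/{n}0.png') for n in('scene','top')]
E
```

```text
pics
{'clock': 0.0, 'qpos': [-1.336, 0.277, 1.506, 0.0, 1.361, -0.121], 'qd': [-0.001, 0.0, -0.0, 0.001, -0.002, 0.001], 'effort': [-0.001, -41.679, -24.581, -0.0, 0.011, 0.0], 'position': [0.2, -0.538, 0.191], 'ee_rot': [-0.001, 0.984, 0.177, -0.0], 'contact_force': [-0.556, -0.415, -0.863], 'moment': [-0.048, 0.052, 0.03], 'gripper_force': 0.0, 'width': 0.085}
0.0187
scene {'fovy': 57.6765, 'cx': 250.6522, 'cy': 193.0039, 'dist': [0.0008, 0.0, 0.0, 0.0, 0.0], 'origin': [1.3448, -0.0746, 0.7517], 'orientation': [-0.3148, 0.6836, 0.5961, -0.2797]}
top {'fovy': 49.4311, 'cx': 257.044, 'cy': 196.9274, 'dist': [-0.1048, 0.0, 0.0, 0.0, 0.0], 'origin': [0.4501, 0.0121, 1.1809], 'orientation': [0.0536, -0.7036, 0.7062, -0.0573]}
wrist {'fovy': 59.2915, 'cx': 258.3684, 'cy': 189.5134, 'dist': [-0.0926, 0.0, 0.0, 0.0, 0.0], 'tool_from_camera': [[-0.0006, -0.9569, -0.2906, 0.0746], [1.0, -0.0003, -0.001, -0.0004], [0.0009, -0.2906, 0.9569, -0.1818], [0.0, 0.0, 0.0, 1.0]]}
```

View pics/scene0.png

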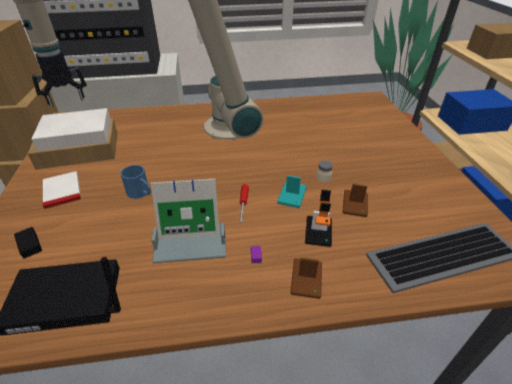

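View pics/top0.png

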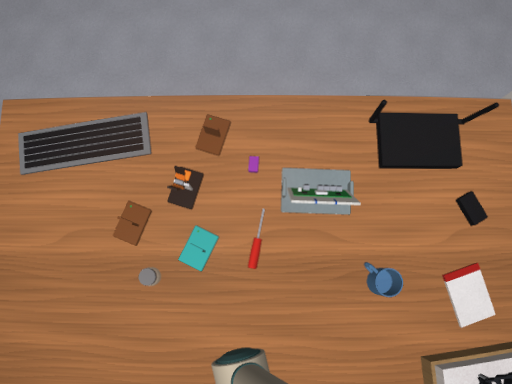

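Scene: the clip is on its dock near (320,215), and the board is near (187,215) with its PCB facing the camera. In the top view the clip is at (183,183) and the board's top edge is at about y=202, x 292–358. Next I'll enlarge both.

```bash
cat > h.py <<'E'
import numpy as np,cv2
from rig import status,get_image
from scipy.spatial.transform import Rotation as R
def rot(q): return R.from_quat([q[1],q[2],q[3],q[0]]).as_matrix()
def cam(n):
    s=status.get_state();d=get_image(n);h=d['pixels'].shape[0]
    f=h/2/np.tan(np.radians(d['fovy'])/2)
    d['K']=np.array([[f,0,d['cx']],[0,f,d['cy']],[0,0,1]]);d['dist']=np.array(d['dist'],float)
    if n=='wrist':
        T=np.array(d['tool_from_camera']);Rt=rot(s['ee_rot'])
        d['R']=Rt@T[:3,:3];d['o']=Rt@T[:3,3]+np.array(s['position'])
    else: d['R']=rot(d['orientation']);d['o']=np.array(d['origin'])
    return d
def ray(d,uv):
    p=cv2.undistortPoints(np.array([[uv]],float),d['K'],d['dist'])[0,0]
    v=d['R']@np.array([p[0],p[1],1]);return d['o'],v/np.linalg.norm(v)
def onz(d,uv,z):
    o,v=ray(d,uv);return o+v*(z-o[2])/v[2]
def tri(*prs):
    A=np.zeros((3,3));b=np.zeros(3);L=[ray(d,uv) for d,uv in prs]
    for o,v in L:
        P=np.eye(3)-np.outer(v,v);A+=P;b+=P@o
    x=np.linalg.solve(A,b);return x,[np.linalg.norm((np.eye(3)-np.outer(v,v))@(x-o)) for o,v in L]
def proj(d,p):
    return cv2.projectPoints((d['R'].T@(np.array(p)-d['o'])).reshape(1,3),np.zeros(3),np.zeros(3),d['K'],d['dist'])[0].ravel()
E
python3 - <<'E'
import cv2,numpy as np
s=cv2.imread('pics/scene0.png');t=cv2.imread('pics/top0.png')
def c(i,x,y,w,h,k=5):return cv2.resize(i[y:y+h,x:x+w],(w*k,h*k),interpolation=cv2.INTER_CUBIC)
a=np.hstack([c(s,145,175,90,60,4),c(s,295,180,60,60,4)[:,:240]])
b=np.hstack([c(t,275,160,90,60,4),c(t,155,155,60,60,4)])
cv2.imwrite('pics/crop0.png',np.vstack([a,b]))
E
```

```text
(no output)
```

View pics/crop0.png

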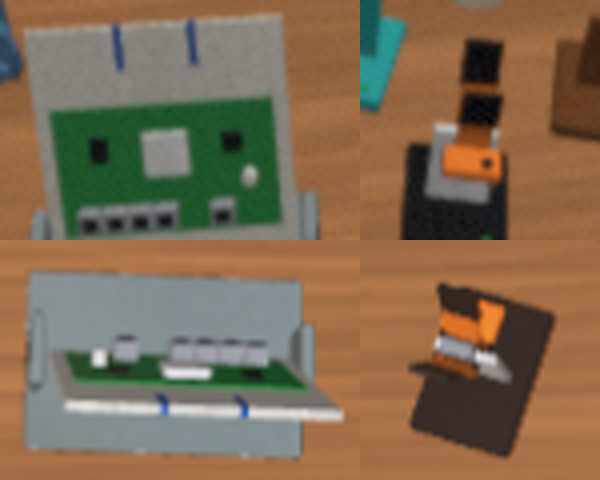

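Board edge in scene runs (151,182)–(215,178), with marks at (174,181) and (192,180). In top it runs (291,201)–(360,203), with marks at (315,201) and (335,202). The lamp sits on the dock's far (+x world) side, and the dock is yawed slightly. Next I'll work out the positions.

```bash
python3 - <<'E'
from h import *
S=cam('scene');T=cam('top')
sc=lambda u,v:(145+u/4-.375,175+v/4-.375)
sk=lambda u,v:(295+(u-360)/4-.375,180+v/4-.375)
tb=lambda u,v:(275+u/4-.375,160+(v-240)/4-.375)
tk=lambda u,v:(155+(u-360)/4-.375,155+(v-240)/4-.375)
for n,a,b in [('edge-y',sc(25,30),tb(342,413)),('edge+y',sc(281,14),tb(66,405)),('m-',sc(116,26),tb(242,405)),('m+',sc(190,20),tb(162,399))]:
    x,r=tri((S,a),(T,b));print(n,x.round(4),np.round(r,4))
for c in [(440,285),(554,316),(508,457),(412,425)]: print('dock',onz(T,tk(*c),.014).round(4))
for c in [(28,272),(302,284),(300,458),(26,446)]: print('foot',onz(T,tb(*c),.01).round(4))
# clip: pod centre, handles tops
for n,a,b in [('near handle top',sk(482,97),tk(462,292)),('far handle top',sk(484,42),tk(432,368)),('pod',sk(473,152),tk(489,310))]:
    x,r=tri((S,a),(T,b));print(n,x.round(4),np.round(r,4))
print(rot(status.get_state()['ee_rot']).round(3))
E
```

```text
edge-y [ 0.5929 -0.2446  0.1808] [0.0005 0.0005]
edge+y [ 0.5986 -0.0759  0.1799] [0.0004 0.0004]
m- [ 0.598  -0.184   0.1813] [0.0004 0.0004]
m+ [ 0.6015 -0.135   0.1836] [0.0006 0.0006]
dock [0.7261 0.2422 0.014 ]
dock [0.7029 0.1595 0.014 ]
dock [0.6013 0.1904 0.014 ]
dock [0.6243 0.2593 0.014 ]
foot [ 0.7206 -0.0657  0.01  ]
foot [ 0.7115 -0.264   0.01  ]
foot [ 0.5851 -0.2575  0.01  ]
foot [ 0.5946 -0.0625  0.01  ]
near handle top [0.6929 0.205  0.1354] [0.0012 0.0012]
far handle top [0.6425 0.2218 0.1391] [0.0007 0.0007]
pod [0.6933 0.2004 0.0853] [0.006 0.006]
[[ 0.937  0.348 -0.   ]
 [ 0.348 -0.937  0.001]
 [ 0.    -0.001 -1.   ]]
```

>>> apply_moves:
  xyz:
    - [0.146,-0.113,-0.04]
    - [0.146,-0.113,-0.04]
    - [0.146,-0.113,-0.04]
    - [0.146,-0.113,-0.04]
    - [0.146,-0.113,-0.02]
    - [0.146,-0.113,-0.02]
    - [0.146,-0.113,-0.02]
    - [0.146,-0.113,0]
  rot:
    - [0,0,0]
    - [0,0,0]
    - [0,0,0]
    - [0,0,0]
    - [0,0,0]
    - [0,0,0]
    - [0,0,0]
    - [0,0,0]
  hand: [1,1,1,1,1,1,1,1]
  force: 40

```text
clock: 1.25
position: [0.4353, -0.1613, 0.2588]
ee_rot: [0.001, 0.984, 0.177, 0.001]
contact_force: [0.8, 0.2, 0.8]
width: 0.0853
gripper_force: 0.0
```

>>> apply_moves:
  xyz:
    - [0.146,-0.113,0]
    - [0.146,-0.113,0]
    - [0.146,-0.113,0]
    - [0.146,-0.113,0]
    - [0.146,-0.113,0]
    - [0.146,-0.113,0]
    - [0.146,-0.113,0]
    - [0.146,-0.113,0]
  rot:
    - [0,0,0]
    - [0,0,0]
    - [0,0,0]
    - [0,0,0]
    - [0,0,0]
    - [0,0,0]
    - [0,0,0]
    - [0,0,0]
  hand: [1,1,1,1,1,1,1,1]

```text
clock: 2.25
position: [0.669, 0.2151, 0.2578]
ee_rot: [0.0, 0.984, 0.177, -0.0]
contact_force: [-0.1, -0.7, 0.2]
width: 0.0855
gripper_force: 0.0
```

>>> apply_moves:
  xyz:
    - [0,0,0]
    - [0,0,0]
    - [0,0,0]
    - [0,0,0]
    - [0,0,0]
    - [0,0,0]
  rot:
    - [0,0,-0.177]
    - [0,0,-0.177]
    - [0,0,-0.177]
    - [0,0,-0.177]
    - [0,0,-0.175]
    - [0,0,0]
  hand: [1,1,1,1,1,1]

```text
clock: 3.0
position: [0.6682, 0.2135, 0.2578]
ee_rot: [-0.0, 0.803, 0.597, -0.0]
contact_force: [0.3, -0.6, -0.8]
width: 0.0853
gripper_force: 0.0
```

```bash
python3 - <<'E'
from h import *
s=status.get_state();print(s['position'],s['clock']);print(rot(s['ee_rot']).round(3))
W=cam('wrist');cv2.imwrite('pics/w1.png',W['pixels'][:,:,::-1])
E
```

```text
[0.66819153 0.21350676 0.25776776] 3.0
[[ 0.288  0.958 -0.   ]
 [ 0.958 -0.288 -0.   ]
 [-0.    -0.    -1.   ]]
```

View pics/w1.png

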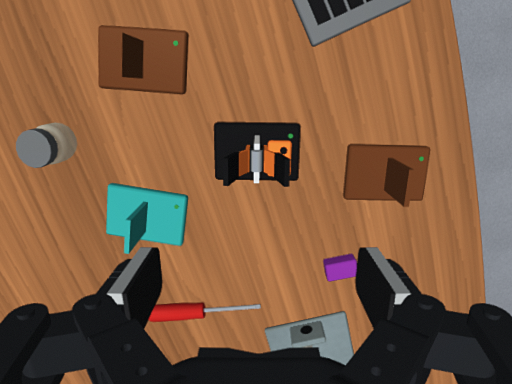

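The clip is centred below the camera: blade line at u≈257 (rows 137–182), pod at (283,148), dock foot (214,122)–(299,181). It sits square to the tool. Refining the numbers now.

```bash
python3 - <<'E'
from h import *
W=cam('wrist');s=status.get_state();p=np.array(s['position']);Rt=rot(s['ee_rot'])
I=W['pixels'].astype(int);m=((I.max(2)<60)).astype(np.uint8);m[:, :200]=0;m[:,310:]=0;m[:115]=0;m[190:]=0
# foot far edge/left/right edges
top=[(u,np.argmax(m[:,u])) for u in range(222,292)]
L=[(np.argmax(m[v]),v) for v in range(128,150)];Rr=[(511-np.argmax(m[v][::-1]),v) for v in range(128,176)]
def line(pts):
    P=np.array([onz(W,q,.014) for q in pts]);P=(P-p)@Rt
    c=np.median(P,0);vx,vy,x0,y0=cv2.fitLine(P[:,:2].astype(np.float32),cv2.DIST_HUBER,0,.001,.001).ravel();return [vx,vy,x0,y0]
for n,l in(('far',top),('L',L),('R',Rr)): print(n,np.round(line(l),4), l[0],l[-1])
for u,v,z in[(257,137,.08),(257,182,.08)]: print(((onz(W,(u,v),z)-p)@Rt).round(4))
# bright blade mask & handles
b=(I.min(2)>150);b[:130]=0;b[190:]=0;b[:,:235]=0;b[:,275:]=0
for v in range(134,186,3):
    r=np.where(b[v])[0]
    if len(r):print(v,r.min(),r.max(),((onz(W,((r.min()+r.max())/2,v),.08)-p)@Rt).round(4))
for v in (176,180,183):
    r=np.where(m[v])[0];print(v,r.min(),r.max(),[((onz(W,(q,v),.139)-p)@Rt).round(4).tolist() for q in(r.min(),r.max())])
E
```

```text
far [ 0.001  -1.      0.0326 -0.0052] (222, np.int64(123)) (291, np.int64(123))
L [ 0.9994  0.0354  0.0135 -0.0563] (np.int64(214), 128) (np.int64(214), 149)
R [ 0.9999  0.0115 -0.0084  0.0505] (np.int64(299), 128) (np.int64(297), 175)
[ 0.0243 -0.0016  0.1778]
[-0.0255 -0.0017  0.1778]
137 255 258 [ 0.0243 -0.0021  0.1778]
140 255 258 [ 0.021  -0.0021  0.1778]
143 254 258 [ 0.0178 -0.0027  0.1778]
146 254 259 [ 0.0146 -0.0021  0.1778]
149 254 258 [ 0.0113 -0.0027  0.1778]
152 252 258 [ 0.008  -0.0038  0.1778]
155 252 258 [ 0.0048 -0.0038  0.1778]
158 252 258 [ 0.0015 -0.0038  0.1778]
161 252 258 [-0.0019 -0.0038  0.1778]
164 252 258 [-0.0052 -0.0038  0.1778]
167 252 258 [-0.0085 -0.0038  0.1778]
170 252 258 [-0.0119 -0.0039  0.1778]
173 254 258 [-0.0153 -0.0028  0.1778]
176 254 258 [-0.0187 -0.0028  0.1778]
179 254 258 [-0.0221 -0.0028  0.1778]
182 254 258 [-0.0255 -0.0028  0.1778]
176 215 297 [[-0.0033, -0.0401, 0.1189], [-0.0034, 0.0355, 0.1188]]
180 224 289 [[-0.0072, -0.0319, 0.1189], [-0.0072, 0.0282, 0.1188]]
183 224 288 [[-0.01, -0.0319, 0.1189], [-0.0101, 0.0273, 0.1188]]
```

>>> apply_moves:
  xyz:
    - [0,-0.008,0.1]
    - [0,0,0.12]
    - [0,0,0.12]
    - [0,0,0.1]
    - [0,0,0.05]
    - [0,0,0.02]
    - [0,0,0]
  rot:
    - [0,0,0]
    - [0,0,0]
    - [0,0,0]
    - [0,0,0]
    - [0,0,0]
    - [0,0,0]
    - [0,0,0]
  hand: [1,1,1,1,1,1,1]

```text
clock: 3.98
position: [0.6665, 0.2143, 0.1057]
ee_rot: [0.0, 0.802, 0.597, 0.0]
contact_force: [0.5, -0.8, 0.4]
width: 0.0851
gripper_force: 0.0
```

>>> apply_moves:
  xyz:
    - [0,0,0]
    - [0,0,0]
    - [0,0,0]
    - [0,0,0]
    - [0,0,0]
    - [0,0,0]
    - [0,0,0]
    - [0,0,0]
  rot:
    - [0,0,0]
    - [0,0,0]
    - [0,0,0]
    - [0,0,0]
    - [0,0,0]
    - [0,0,0]
    - [0,0,0]
    - [0,0,0]
  hand: [-1,-1,-1,-1,-1,-1,-1,-1]
  force: 40

```text
clock: 4.97
position: [0.6659, 0.2142, 0.105]
ee_rot: [0.0, 0.802, 0.597, -0.0]
contact_force: [-0.0, -0.5, 0.1]
width: -0.0001
gripper_force: 0.0
```

```bash
python3 - <<'E'
from h import *
W=cam('wrist');S=cam('scene')
a=W['pixels'][:,:,::-1];s=S['pixels'][:,:,::-1]
b=cv2.resize(s[150:250,270:370],(384,384),interpolation=cv2.INTER_CUBIC)
cv2.imwrite('pics/w2.png',cv2.resize(np.hstack([a,b]),(800,343)))
E
```

```text
(no output)
```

View pics/w2.png

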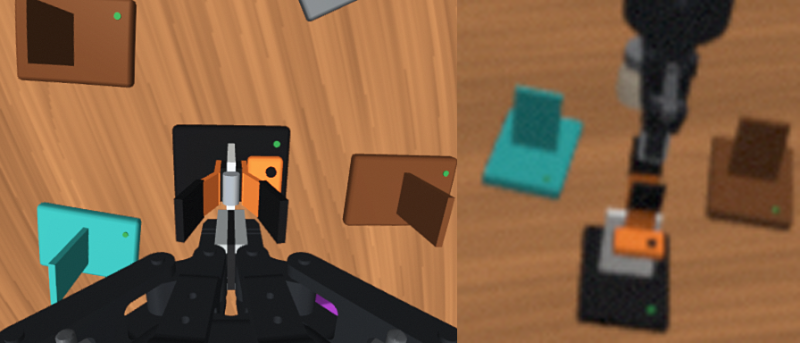

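The fingers shut on nothing. In the wrist view the clip stands farther up the picture (+tool x) than the finger tips. I'll measure that offset.

```bash
python3 - <<'E'
from h import *
W=cam('wrist');S=cam('scene');T=cam('top');s=status.get_state();p=np.array(s['position']);Rt=rot(s['ee_rot'])
print(s['width'],p, 'tcp in wrist',proj(W,p),'scene',proj(S,p),'top',proj(T,p))
for z in(.08,.086,.139): print(z,[proj(W,p+Rt@np.array([x,-.0,0])+[0,0,z-p[2]]).round(1).tolist() for x in(-.022,-.013,0,.013,.022)])
I=W['pixels'].astype(int);m=((I[...,0]>200)&(I[...,2]<80)&(I[...,1]>80)).astype(np.uint8)
n,_,st,c=cv2.connectedComponentsWithStats(m)
for i in range(1,n):
    if st[i,4]>60:print('orange',st[i],c[i].round(1))
g=(abs(I[...,0]-I[...,2])<25)&(I.min(2)>120)
r=np.where(g[150:260,240:275]);print('grey rows',r[0].min()+150,r[0].max()+150)
t=T['pixels'];cv2.imwrite('pics/w3.png',np.hstack([cv2.resize(W['pixels'][120:320,150:370,::-1],(440,400)),cv2.resize(t[150:220,150:213,::-1],(360,400),interpolation=cv2.INTER_CUBIC)]))
E
```

```text
3.784687915320142e-05 [0.66596661 0.21420934 0.10505926] tcp in wrist [258.2638074  221.86425277] scene [323.58825888 205.33080212] top [177.9752421  180.12250816]
0.08 [[258.3, 238.0], [258.3, 225.7], [258.3, 207.2], [258.3, 188.1], [258.3, 174.4]]
0.086 [[258.3, 242.0], [258.3, 229.3], [258.3, 210.4], [258.3, 190.8], [258.3, 176.8]]
0.139 [[258.2, 287.6], [258.2, 272.0], [258.2, 248.5], [258.2, 223.7], [258.1, 205.8]]
orange [277 176  39  39 911] [297.6 189.5]
orange [271 194  19  49 711] [280.  217.1]
grey rows 161 259
```

View pics/w3.png

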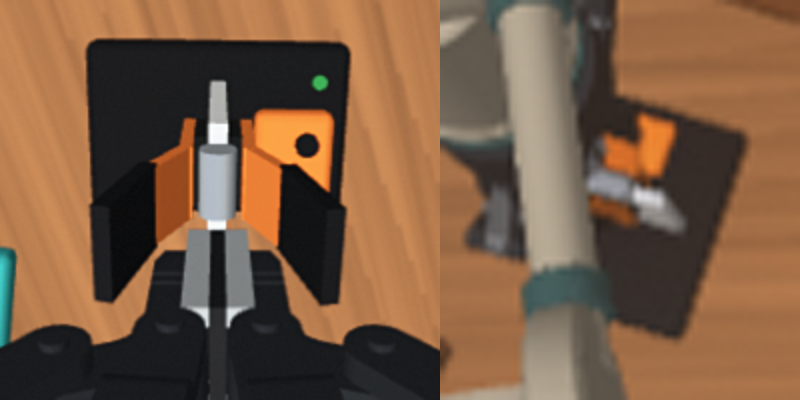

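Plate edges in the wrist view fit the clip at tool x≈0. The shut finger tips look too high, near z≈0.14 rather than the reported TCP at 0.105. I'll raise the hand clear and measure where the tips really end.

>>> apply_moves:
  xyz:
    - [0,0,-0.1]
    - [0,0,-0.12]
    - [0,0,-0.12]
    - [0,0,0]
    - [0,0,0]
  rot:
    - [0,0,0]
    - [0,0,0]
    - [0,0,0]
    - [0,0,0]
    - [0,0,0]
  hand: [-1,-1,-1,-1,-1]

```text
clock: 5.85
position: [0.6655, 0.2141, 0.2063]
ee_rot: [-0.0, 0.802, 0.597, -0.001]
contact_force: [0.5, -0.3, -1.0]
width: 0.0
gripper_force: 0.0
```

```bash
python3 - <<'E'
from h import *
S=cam('scene');W=cam('wrist');s=status.get_state();p=np.array(s['position']);Rt=rot(s['ee_rot']);print(p,s['width'])
for dz in(0,.02,.04): print(dz,proj(S,p+[0,0,dz]).round(1),proj(W,p+[0,0,dz]).round(1),proj(W,p+Rt@np.array([.011,0,-dz])).round(1))
c=[int(x) for x in proj(S,p)]
a=S['pixels'][c[1]-40:c[1]+10,c[0]-25:c[0]+25,::-1];print('crop org',c[0]-25,c[1]-40)
cv2.imwrite('pics/w4.png',np.hstack([cv2.resize(a,(400,400),interpolation=cv2.INTER_CUBIC),cv2.resize(W['pixels'][170:370,160:360,::-1],(400,400))]))
E
```

```text
[0.6650097  0.21400041 0.2052598 ] -0.0002817510685978134
0 [328.4 176.2] [258.1 221.7] [258.1 203.8]
0.02 [329.5 169.9] [258.  236.2] [258.1 216.6]
0.04 [330.6 163.4] [257.8 254.2] [258.  232.6]
crop org 303 136
```

View pics/w4.png

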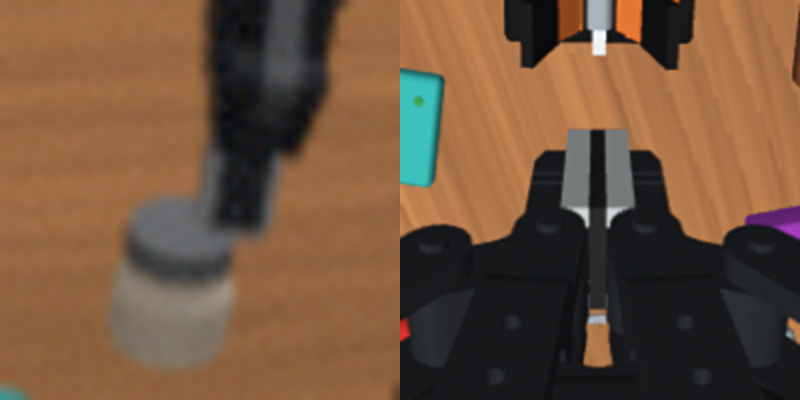

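Scene shows the shut tips ending at (333,165) and the wrist view puts them at v≈234. So the real tips are about 37 mm short of the reported TCP. I'll go 37 mm lower with the hand open.

>>> apply_moves:
  xyz:
    - [0,0,0]
    - [0,0,0]
    - [0,0,0]
    - [0,0,0.1]
    - [0,0,0.12]
    - [0,0,0.12]
    - [0,0,0.08]
    - [0,0,0.03]
  rot:
    - [0,0,0]
    - [0,0,0]
    - [0,0,0]
    - [0,0,0]
    - [0,0,0]
    - [0,0,0]
    - [0,0,0]
    - [0,0,0]
  hand: [1,1,1,1,1,1,1,1]

```text
clock: 6.95
position: [0.6649, 0.214, 0.0702]
ee_rot: [-0.001, 0.802, 0.597, -0.001]
contact_force: [-0.3, 0.3, -0.2]
width: 0.0854
gripper_force: 0.0
```

>>> apply_moves:
  xyz:
    - [0,0,0]
    - [0,0,0]
    - [0,0,0]
    - [0,0,0]
    - [0,0,0]
    - [0,0,0]
  rot:
    - [0,0,0]
    - [0,0,0]
    - [0,0,0]
    - [0,0,0]
    - [0,0,0]
    - [0,0,0]
  hand: [-1,-1,-1,-1,-1,-1]
  force: 40

```text
clock: 7.7
position: [0.67, 0.2154, 0.0804]
ee_rot: [0.002, 0.802, 0.597, 0.006]
contact_force: [-2.7, -1.1, 21.1]
width: 0.0336
gripper_force: 38.8
```

```bash
python3 - <<'E'
from h import *
S=cam('scene');W=cam('wrist');s=status.get_state();print(s['position'],s['width'],s['gripper_force'],s['contact_force'])
cv2.imwrite('pics/w5.png',np.hstack([cv2.resize(S['pixels'][180:250,290:360,::-1],(400,400),interpolation=cv2.INTER_CUBIC),cv2.resize(W['pixels'][120:320,160:360,::-1],(400,400))]))
E
```

```text
[0.6699848  0.21537344 0.08043468] 0.03361081883904812 38.842959401445114 [-2.22468914 -1.07173392 19.97449744]
```

View pics/w5.png

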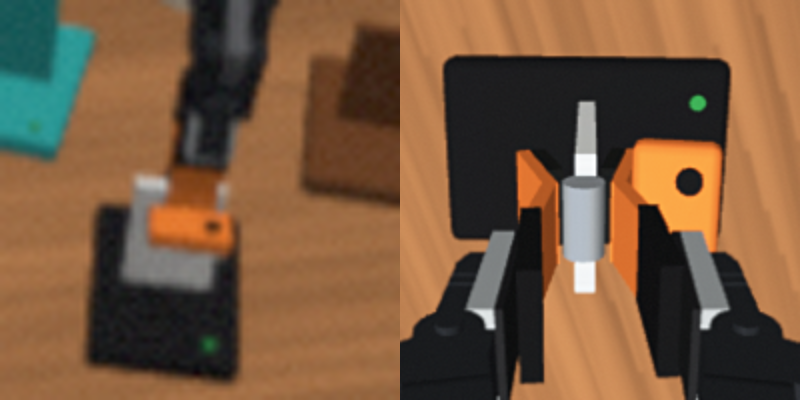

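Gripped at the stop: 33.6 mm and 39 N, plates parallel, pin at about u=251, v=229. Lifting off along the blade.

>>> apply_moves:
  xyz:
    - [0,0,-0.03]
    - [0,0,-0.03]
    - [0,0,-0.06]
    - [0,0,-0.1]
    - [0,0,-0.15]
    - [0,0,-0.15]
    - [0,0,-0.15]
    - [0,0,0]
  rot:
    - [0,0,0]
    - [0,0,0]
    - [0,0,0]
    - [0,0,0]
    - [0,0,0]
    - [0,0,0]
    - [0,0,0]
    - [0,0,0]
  hand: [-1,-1,-1,-1,-1,-1,-1,-1]

```text
clock: 8.8
position: [0.6679, 0.2148, 0.2788]
ee_rot: [0.002, 0.802, 0.597, 0.004]
contact_force: [-0.3, 0.2, -0.9]
width: 0.0334
gripper_force: 39.7
```

```bash
python3 - <<'E'
from h import *
W=cam('wrist');S=cam('scene');T=cam('top');s=status.get_state();p=np.array(s['position']);Rt=rot(s['ee_rot']);print(p,s['width'],s['gripper_force'],s['contact_force'],s['moment'],s['clock'],np.round(s['qpos'],2));print(Rt.round(3))
for z in(-.0,-.006,-.012):
  print(z,proj(W,p+Rt@np.array([0,0,z])).round(1), proj(S,p+Rt@np.array([0,0,z])).round(1))
c=proj(S,p).astype(int);print(c)
cv2.imwrite('pics/w6.png',np.hstack([cv2.resize(S['pixels'][c[1]-35:c[1]+35,c[0]-35:c[0]+35,::-1],(400,400),interpolation=cv2.INTER_CUBIC),cv2.resize(W['pixels'][120:320,160:360,::-1],(400,400))]))
E
```

```text
[0.66516135 0.21406399 0.27190544] 0.03349061388694296 39.69626834616065 [ 0.33913359  0.13574881 -0.11947589] [-0.03840579  0.02008941 -0.01599279] 8.95 [ 0.21  0.45  1.05 -0.    1.65  0.5 ]
[[ 0.286  0.958 -0.003]
 [ 0.958 -0.286 -0.001]
 [-0.001 -0.002 -1.   ]]
-0.0 [254.2 219.8] [332.2 154.5]
-0.006 [254.1 223.6] [332.5 152.5]
-0.012 [254.1 227.6] [332.9 150.4]
[332 154]
```

View pics/w6.png

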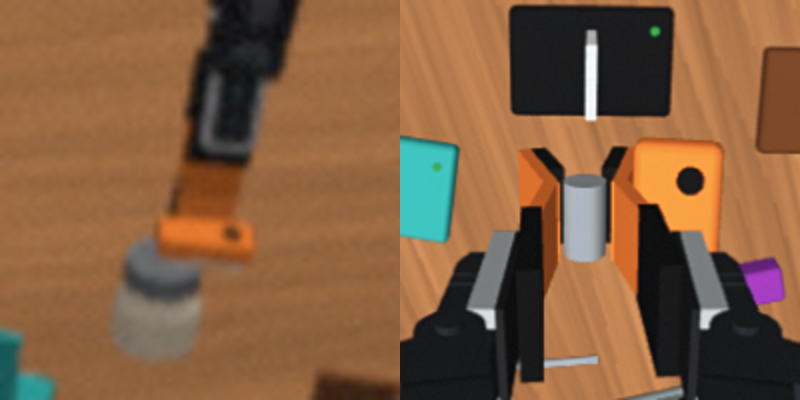

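The clip is held off the dock, square, with the pin at (252,229), as expected. Now I'll yaw and tilt to the board's estimated pose, then compute the shift.

>>> apply_moves:
  xyz:
    - [0,0,-0.05]
    - [0,0,-0.05]
    - [0,0,0]
    - [0,0,0]
    - [0,0,0]
    - [0,0,0]
  rot:
    - [0,0,-0.118]
    - [0,0,-0.118]
    - [-0.167,0,0]
    - [-0.167,0,0]
    - [0,0,0]
    - [0,0,0]
  hand: [-1,-1,-1,-1,-1,-1]

```text
clock: 9.7
position: [0.6659, 0.2143, 0.3025]
ee_rot: [0.125, 0.711, 0.681, 0.12]
contact_force: [1.3, -0.1, -0.6]
width: 0.0337
gripper_force: 39.9
```

```bash
cat >> h.py <<'E'
def board(L,psi):
    z=np.array([-np.sin(L)*np.cos(psi),-np.sin(L)*np.sin(psi),np.cos(L)]);y=np.array([-np.sin(psi),np.cos(psi),0]);return np.array([np.cross(y,z),y,z]).T
def togo(mark,L,psi,d,piv=(0,0,-.0056)):
    s=status.get_state();p=np.array(s['position']);Rt=rot(s['ee_rot']);B=board(L,psi)
    Rg=np.array([B[:,1],B[:,0],-B[:,2]]).T
    tgt=np.array(mark)+B[:,2]*d-Rg@np.array(piv)
    dr=R.from_matrix(Rt.T@Rg).as_rotvec()
    print('p',p.round(4),'tgt',tgt.round(4),'shift/0.3 in present tool',(Rt.T@(tgt-p)/.3).round(3),'goal tool',(Rg.T@(tgt-p)/.3).round(3),'rot/60deg',(dr/np.radians(60)).round(4),'F',np.round(s['contact_force'],1),'q',np.round(s['qpos'],2),s['clock'],s['width'])
E
python3 -c "
from h import *
togo((.597,-.16,.181),.35,-.043,.12)"
```

```text
p [0.6659 0.2143 0.3025] tgt [ 0.5578 -0.1583  0.2885] shift/0.3 in present tool [-1.256 -0.304 -0.06 ] goal tool [-1.256 -0.304 -0.061] rot/60deg [-0.0019  0.0004  0.0002] F [ 1.3 -0.1 -0.6] q [ 0.27  0.24  1.35 -0.11  1.23  0.34] 9.7 0.033697113658292144
```

>>> apply_moves:
  xyz:
    - [-0.12,-0.038,-0.008]
    - [-0.157,-0.038,-0.008]
    - [-0.157,-0.038,-0.008]
    - [-0.18,-0.038,-0.008]
    - [-0.18,-0.038,-0.008]
    - [-0.18,-0.038,-0.008]
    - [-0.16,-0.038,-0.006]
    - [-0.12,-0.038,-0.006]
  rot:
    - [0,0,0]
    - [0,0,0]
    - [0,0,0]
    - [0,0,0]
    - [0,0,0]
    - [0,0,0]
    - [0,0,0]
    - [0,0,0]
  hand: [-1,-1,-1,-1,-1,-1,-1,-1]

```text
clock: 10.7
position: [0.5595, -0.1617, 0.2898]
ee_rot: [0.126, 0.712, 0.68, 0.12]
contact_force: [0.4, 0.8, -1.3]
width: 0.0335
gripper_force: 39.9
```

>>> apply_moves:
  xyz:
    - [0,0,0]
    - [0,0,0]
  rot:
    - [0,0,0]
    - [0,0,0]
  hand: [-1,-1]

```text
clock: 10.95
position: [0.5594, -0.1585, 0.2893]
ee_rot: [0.126, 0.711, 0.681, 0.121]
contact_force: [0.2, -0.2, -0.6]
width: 0.0334
gripper_force: 39.9
```

```bash
python3 - <<'E'
from h import *
W=cam('wrist')
togo((.597,-.16,.181),.35,-.043,.12)
B=board(.35,-.043)
for y in(-.085,-.022,0,.022,.085): print(y,proj(W,np.array([.597,-.16,.181])+B@[0,y,0]).round(1))
I=W['pixels'];cv2.imwrite('pics/w7.png',I[:,:,::-1])
hsv=cv2.cvtColor(I,cv2.COLOR_RGB2HSV);m=cv2.inRange(hsv,(105,120,60),(130,255,255))
n,_,st,c=cv2.connectedComponentsWithStats(m)
for i in range(1,n):
    if st[i,4]>15:print('blue',st[i],c[i].round(1))
E
```

```text
p [ 0.5592 -0.1577  0.2892] tgt [ 0.5578 -0.1583  0.2885] shift/0.3 in present tool [-0.002 -0.005  0.001] goal tool [-0.002 -0.005  0.001] rot/60deg [ 0.0002 -0.0004  0.    ] F [ 0.6  0.3 -0.8] q [-0.5   0.04  1.62  0.17  1.17 -0.5 ] 11.0 0.03317818493704767
-0.085 [256.6 257.5]
-0.022 [256.4 196.5]
0 [256.3 173.4]
0.022 [256.2 149.3]
0.085 [255.9  75.3]
blue [250 146   8   6  41] [253.6 148.1]
blue [251 199   7   5  34] [254.  200.9]
blue [  44  258   73   68 1421] [ 81.6 288.5]
```

View pics/w7.png

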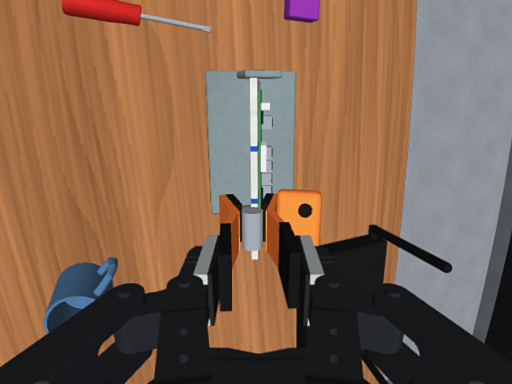

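The board is seen edge-on at u≈250–258, with marks at (254,148) and (254,201). The pin at u≈252 is aligned with it. Checking yaw and lean from the edge strip.

```bash
python3 - <<'E'
from h import *
W=cam('wrist');I=W['pixels'].astype(int)
w=(I.min(2)>200)
c=[];
for v in list(range(80,144,4))+list(range(156,196,4))+[252,255,258]:
    r=np.where(w[v,240:268])[0]
    r=r[r<20]+240
    if len(r): 
        c.append((v,r.min(),r.max()))
print(c)
m=np.array([(a,(b+d)/2) for a,b,d in c]);B=board(.35,-.043);mk=np.array([.597,-.16,.181])
# intersect with plane of top edge (normal z_b) -> board coords
P=[]
for v,u in m:
    o,r=ray(W,(u,v));t=((mk-o)@B[:,2])/(r@B[:,2]);P.append(B.T@(o+r*t-mk))
P=np.array(P);k=np.polyfit(P[:,1],P[:,0],1);print('x=',k,'rms',np.std(P[:,0]-np.polyval(k,P[:,1])))
for v,u in((148.1,253.6),(200.9,254)):
    o,r=ray(W,(u,v));t=((mk-o)@B[:,2])/(r@B[:,2]);print((B.T@(o+r*t-mk)).round(4))
# pin
o,r=ray(W,(252.5,229));s=status.get_state();Rt=rot(s['ee_rot']);q=Rt.T@(o-np.array(s['position']));d=Rt.T@r;print('pin in tool',(q+d*((-.0116-q[2])/d[2])).round(4))
print('cam in board',(B.T@(W['o']-mk)).round(4))
E
```

```text
[(80, np.int64(251), np.int64(256)), (84, np.int64(251), np.int64(256)), (88, np.int64(251), np.int64(256)), (92, np.int64(250), np.int64(256)), (96, np.int64(251), np.int64(257)), (100, np.int64(251), np.int64(256)), (104, np.int64(251), np.int64(256)), (108, np.int64(251), np.int64(257)), (112, np.int64(251), np.int64(256)), (116, np.int64(251), np.int64(256)), (120, np.int64(251), np.int64(257)), (124, np.int64(251), np.int64(256)), (128, np.int64(251), np.int64(257)), (132, np.int64(251), np.int64(257)), (136, np.int64(251), np.int64(256)), (140, np.int64(251), np.int64(256)), (156, np.int64(251), np.int64(257)), (160, np.int64(251), np.int64(257)), (164, np.int64(251), np.int64(257)), (168, np.int64(251), np.int64(257)), (172, np.int64(251), np.int64(257)), (176, np.int64(251), np.int64(257)), (180, np.int64(251), np.int64(257)), (184, np.int64(251), np.int64(257)), (188, np.int64(251), np.int64(257)), (192, np.int64(252), np.int64(257)), (252, np.int64(252), np.int64(257)), (255, np.int64(252), np.int64(257)), (258, np.int64(252), np.int64(257))]
x= [-0.00157655 -0.00226494] rms 0.0001851461505763037
[-0.0025  0.0239 -0.    ]
[-0.0024 -0.0255 -0.    ]
pin in tool [-0.     -0.0028 -0.0116]
cam in board [0.0019 0.0751 0.2962]
```

Yaw is good to about 2 mrad, and the fit calls for only 1 mm corrections. Lowering along the board.

>>> apply_moves:
  xyz:
    - [-0.005,-0.003,0.04]
    - [0,0,0.07]
    - [0,0,0.07]
    - [0,0,0.06]
    - [0,0,0.04]
    - [0,0,0.03]
    - [0,0,0]
    - [0,0,0]
  rot:
    - [0,0,0]
    - [0,0,0]
    - [0,0,0]
    - [0,0,0]
    - [0,0,0]
    - [0,0,0]
    - [0,0,0]
    - [0,0,0]
  hand: [-1,-1,-1,-1,-1,-1,-1,-1]

```text
clock: 12.05
position: [0.5892, -0.1606, 0.2017]
ee_rot: [0.126, 0.711, 0.681, 0.121]
contact_force: [-0.0, 0.8, -1.0]
width: 0.0335
gripper_force: 39.9
```

```bash
python3 - <<'E'
from h import *
togo((.597,-.16,.181),.35,-.043,.006)
W=cam('wrist');S=cam('scene');c=(183,180)
cv2.imwrite('pics/w8.png',np.hstack([cv2.resize(S['pixels'][c[1]-35:c[1]+35,c[0]-35:c[0]+35,::-1],(400,400),interpolation=cv2.INTER_CUBIC),cv2.resize(W['pixels'][120:320,160:360,::-1],(400,400))]))
E
```

```text
p [ 0.5892 -0.1606  0.2017] tgt [ 0.5969 -0.16    0.1814] shift/0.3 in present tool [0.003 0.    0.072] goal tool [0.003 0.001 0.072] rot/60deg [0.0008 0.0006 0.0001] F [-0.   0.8 -1. ] q [-0.48  0.14  1.73  0.18  0.96 -0.51] 12.05 0.03354104000399242
```

View pics/w8.png

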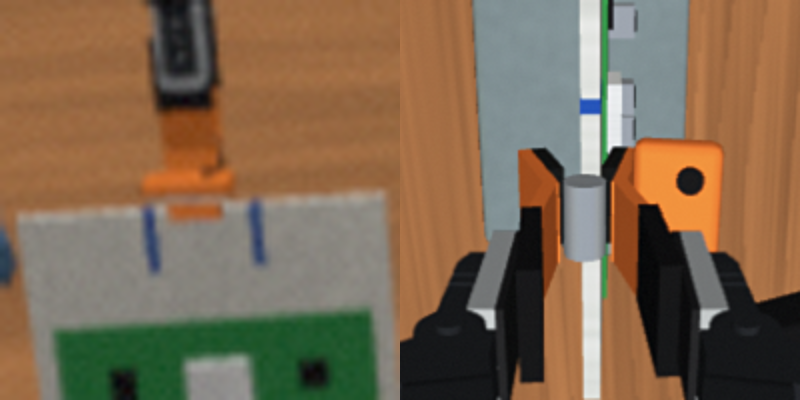

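The jaws are about to straddle the edge between the marks, with the lamp on the PCB side. I'll make a small centring move, then feel downward.

>>> apply_moves:
  xyz:
    - [0.004,0.004,0]
    - [0,0,0.015]
    - [0,0,0.015]
    - [0,0,0.015]
    - [0,0,0.006]
    - [0,0,0]
  rot:
    - [0,0,0]
    - [0,0,0]
    - [0,0,0]
    - [0,0,0]
    - [0,0,0]
    - [0,0,0]
  hand: [-1,-1,-1,-1,-1,-1]

```text
clock: 12.9
position: [0.5953, -0.1596, 0.1868]
ee_rot: [0.125, 0.711, 0.681, 0.12]
contact_force: [-0.2, -0.5, -0.4]
width: 0.0332
gripper_force: 39.9
```

>>> apply_moves:
  xyz:
    - [0,0,0.004]
    - [0,0,0.004]
    - [0,0,0]
  rot:
    - [0,0,0]
    - [0,0,0]
    - [0,0,0]
  hand: [-1,-1,-1]

```text
clock: 13.28
position: [0.5961, -0.1596, 0.1848]
ee_rot: [0.126, 0.711, 0.681, 0.12]
contact_force: [0.6, -0.3, -0.8]
width: 0.0327
gripper_force: 39.9
```

>>> apply_moves:
  xyz:
    - [0,0,0.004]
    - [0,0,0.004]
    - [0,0,0]
  rot:
    - [0,0,0]
    - [0,0,0]
    - [0,0,0]
  hand: [-1,-1,-1]

```text
clock: 13.65
position: [0.5969, -0.1596, 0.1825]
ee_rot: [0.126, 0.711, 0.681, 0.12]
contact_force: [-0.3, 0.6, -0.6]
width: 0.0337
gripper_force: 39.9
```

>>> apply_moves:
  xyz:
    - [0,0,0.004]
    - [0,0,0]
  rot:
    - [0,0,0]
    - [0,0,0]
  hand: [-1,-1]

```text
clock: 13.9
position: [0.5974, -0.1597, 0.1817]
ee_rot: [0.126, 0.711, 0.681, 0.12]
contact_force: [-0.6, -1.2, -0.0]
width: 0.0336
gripper_force: 40.2
```

>>> apply_moves:
  xyz:
    - [0,0,0.004]
    - [0,0,0]
  rot:
    - [0,0,0]
    - [0,0,0]
  hand: [-1,-1]

```text
clock: 14.15
position: [0.5977, -0.1599, 0.1815]
ee_rot: [0.126, 0.711, 0.681, 0.12]
contact_force: [-5.0, 0.7, 6.0]
width: 0.033
gripper_force: 41.6
```

>>> apply_moves:
  xyz:
    - [0,0,0.004]
    - [0,0,0]
  rot:
    - [0,0,0]
    - [0,0,0]
  hand: [-1,-1]

```text
clock: 14.4
position: [0.5978, -0.1599, 0.1814]
ee_rot: [0.127, 0.711, 0.681, 0.12]
contact_force: [-7.5, 0.1, 10.9]
width: 0.0332
gripper_force: 43.1
```

The edge stopped against the pivot, at about 13 N along the board. I'll relieve the small side load, then open in steps, following with z because the pads swing back as they open.

>>> apply_moves:
  xyz:
    - [0,-0.002,0]
    - [0,0,0]
  rot:
    - [0,0,0]
    - [0,0,0]
  hand: [-1,-1]

```text
clock: 14.65
position: [0.5977, -0.16, 0.1814]
ee_rot: [0.127, 0.711, 0.681, 0.121]
contact_force: [-6.9, 0.8, 11.2]
width: 0.0335
gripper_force: 42.5
```

>>> apply_moves:
  xyz:
    - [0,0,0]
    - [0,0,0.001]
    - [0,0,0.001]
  rot:
    - [0,0,0]
    - [0,0,0]
    - [0,0,0]
  hand: [-0.15,-0.1,-0.05]

```text
clock: 15.02
position: [0.5985, -0.1602, 0.1794]
ee_rot: [0.127, 0.711, 0.681, 0.121]
contact_force: [-2.4, 0.2, 6.3]
width: 0.0406
gripper_force: 12.4
```

>>> apply_moves:
  xyz:
    - [0,0,0.002]
    - [0,0,0.003]
    - [0,0,0.002]
    - [0,0,0.002]
  rot:
    - [0,0,0]
    - [0,0,0]
    - [0,0,0]
    - [0,0,0]
  hand: [0,0.05,0.1,0.15]

```text
clock: 15.52
position: [0.5994, -0.16, 0.1765]
ee_rot: [0.126, 0.711, 0.681, 0.121]
contact_force: [-2.9, -0.1, 8.7]
width: 0.0488
gripper_force: 9.7
```

>>> apply_moves:
  xyz:
    - [0,0,0.002]
    - [0,0,0.002]
    - [0,0,0.002]
    - [0,0,0]
  rot:
    - [0,0,0]
    - [0,0,0]
    - [0,0,0]
    - [0,0,0]
  hand: [0.2,0.25,0.3,0.35]

```text
clock: 16.02
position: [0.5996, -0.1597, 0.1739]
ee_rot: [0.126, 0.711, 0.681, 0.12]
contact_force: [3.1, 0.2, 0.9]
width: 0.0578
gripper_force: 6.3
```

>>> apply_moves:
  xyz:
    - [0,0,0]
    - [0,0,0]
    - [0,0,0]
    - [0,0,0]
  rot:
    - [0,0,0]
    - [0,0,0]
    - [0,0,0]
    - [0,0,0]
  hand: [0.5,0.8,1,1]

```text
clock: 16.52
position: [0.5993, -0.1597, 0.1742]
ee_rot: [0.126, 0.711, 0.681, 0.12]
contact_force: [-0.7, 0.3, 0.3]
width: 0.0856
gripper_force: 0.0
```

```bash
python3 - <<'E'
from h import *
togo((.597,-.16,.181),.35,-.043,.006)
W=cam('wrist');S=cam('scene');c=(183,185)
cv2.imwrite('pics/w9.png',np.hstack([cv2.resize(S['pixels'][c[1]-35:c[1]+35,c[0]-35:c[0]+35,::-1],(400,400),interpolation=cv2.INTER_CUBIC),cv2.resize(W['pixels'][120:320,160:360,::-1],(400,400))]))
E
```

```text
p [ 0.5993 -0.1597  0.1742] tgt [ 0.5969 -0.16    0.1814] shift/0.3 in present tool [-0.001  0.001 -0.025] goal tool [-0.001  0.001 -0.025] rot/60deg [-0.0004  0.0001 -0.0002] F [-0.7  0.3  0.3] q [-0.47  0.17  1.76  0.18  0.9  -0.51] 16.525 0.08556683200628822
```

I've used up the picture views (11, one over the limit of 10), so from here I'll check by numbers only. Retreating straight back along the tool.

>>> apply_moves:
  xyz:
    - [0,0,-0.03]
    - [0,0,-0.06]
    - [0,0,-0.1]
    - [0,0,-0.1]
    - [0,0,-0.1]
    - [0,0,-0.05]
    - [0,0,0]
    - [0,0,0]
  rot:
    - [0,0,0]
    - [0,0,0]
    - [0,0,0]
    - [0,0,0]
    - [0,0,0]
    - [0,0,0]
    - [0,0,0]
    - [0,0,0]
  hand: [1,1,1,1,1,1,1,1]

```text
clock: 17.62
position: [0.5537, -0.1576, 0.2969]
ee_rot: [0.125, 0.711, 0.681, 0.12]
contact_force: [0.2, 0.4, -0.2]
width: 0.0857
gripper_force: 0.0
```

```bash
python3 - <<'E'
from h import *
W=cam('wrist');I=W['pixels'].astype(int);s=status.get_state();print(s['position'],s['contact_force'])
w=I.min(2)>200;mk=np.array([.597,-.16,.181]);B=board(.35,-.043)
def onedge(uv,h=0):
    o,r=ray(W,uv);m=mk+B[:,2]*h;t=((m-o)@B[:,2])/(r@B[:,2]);return B.T@(o+r*t-mk)
P=[]
for v in range(60,300,5):
    r=np.where(w[v,240:268])[0]+240
    if 3<len(r)<10:P.append(onedge(((r.min()+r.max())/2,v)))
P=np.array(P);k=np.polyfit(P[:,1],P[:,0],1);print('edge x fit',k,len(P),np.std(P[:,0]-np.polyval(k,P[:,1])))
hsv=cv2.cvtColor(W['pixels'],cv2.COLOR_RGB2HSV)
def comps(n,lo,hi,h,a):
    N,_,st,c=cv2.connectedComponentsWithStats(cv2.inRange(hsv,lo,hi))
    for i in range(1,N):
        if st[i,4]>a:print(n,st[i],onedge(c[i],h).round(4),[onedge((st[i,0]+q*st[i,2],st[i,1]+q*st[i,3]),h).round(4).tolist() for q in(0,1)])
comps('blue',(105,120,60),(130,255,255),0,15)
comps('orange',(5,150,120),(18,255,255),-.003,60)
# bluish-grey pin: rows where strip centre is grey not white
for v in range(150,260,4): print(v,I[v,254].tolist(),end=' ')
# bystander / board change in scene view vs start
S=cam('scene')['pixels'].astype(int);S0=cv2.imread('pics/scene0.png')[:,:,::-1].astype(int)
d=(cv2.blur(abs(S-S0).max(2).astype(np.uint8),(3,3))>30).astype(np.uint8);N,_,st,c=cv2.connectedComponentsWithStats(d)
print();[print('chg',st[i].tolist()) for i in range(1,N) if st[i,4]>8]
E
```

```text
[ 0.55370249 -0.15748395  0.29662115] [ 0.5253664  -0.32515758  0.04587438]
edge x fit [ 0.00218258 -0.00161593] 28 0.0019453849577124886
blue [254 146   7   5  35] [-0.0024  0.0224  0.    ] [[-0.0051, 0.0242, 0.0], [0.0013, 0.0196, 0.0]]
blue [254 196   7   5  29] [-0.0026 -0.0261  0.    ] [[-0.0053, -0.0237, -0.0], [0.0013, -0.0287, -0.0]]
blue [ 52 257  70  57 988] [-0.1868 -0.1199  0.    ] [[-0.2191, -0.0916, -0.0], [-0.1517, -0.1605, -0.0]]
orange [   0    0   39   86 1040] [-0.2214  0.1216 -0.003 ] [[-0.233, 0.1597, -0.003], [-0.203, 0.0815, -0.003]]
orange [    0     0   150   313 13886] [-0.1806  0.0214 -0.003 ] [[-0.233, 0.1597, -0.003], [-0.1209, -0.1604, -0.003]]
orange [53  0 14 15 90] [-0.1738  0.1495 -0.003 ] [[-0.1803, 0.1548, -0.003], [-0.1683, 0.1413, -0.003]]
orange [144   1  80  62 637] [-0.0557  0.1265 -0.003 ] [[-0.0981, 0.1491, -0.003], [-0.0309, 0.0968, -0.003]]
orange [245   0  14  62 204] [-0.0071  0.1229 -0.003 ] [[-0.0122, 0.148, -0.003], [-0.0005, 0.0974, -0.003]]
orange [278   0  10  31  98] [ 0.0196  0.1359 -0.003 ] [[0.0155, 0.1479, -0.003], [0.0243, 0.
[... 4858 characters left out ...]
3, 182, 181] 198 [57, 99, 180] 202 [176, 183, 182] 206 [151, 156, 153] 210 [151, 157, 153] 214 [175, 186, 185] 218 [183, 158, 136] 222 [180, 155, 133] 226 [186, 160, 139] 230 [168, 131, 110] 234 [175, 139, 117] 238 [175, 139, 115] 242 [176, 138, 112] 246 [180, 139, 113] 250 [180, 139, 113] 254 [184, 144, 117] 258 [177, 119, 74] 
chg [13, 0, 74, 105, 2733]
chg [149, 0, 39, 116, 2824]
chg [188, 0, 54, 86, 2076]
chg [260, 0, 22, 2, 41]
chg [259, 3, 23, 5, 69]
chg [259, 10, 22, 9, 140]
chg [258, 21, 25, 60, 1294]
chg [61, 55, 6, 12, 41]
chg [234, 83, 46, 13, 290]
chg [204, 84, 6, 9, 41]
chg [226, 89, 61, 49, 1518]
chg [202, 94, 10, 16, 107]
chg [174, 156, 17, 36, 430]
chg [315, 189, 17, 37, 449]
```

Scene changes are confined to the clip's old and new places and the arm, so the board and bystanders haven't moved. One numeric check left: the clip's own seat and squareness.

```bash
python3 - <<'E'
from h import *
mk=np.array([.597,-.16,.181]);B=board(.35,-.043);mk=mk+B@[-.0024,-.001,0]
W=cam('wrist');S=cam('scene');res={}
for n,D,(x0,x1,y0,y1) in(('w',W,(225,330,110,240)),('s',S,(165,200,150,200))):
    I=D['pixels'].astype(int);m=((I[...,0]>200)&(I[...,2]<90)&(I[...,0]-I[...,2]>140)).astype(np.uint8)
    k=np.zeros_like(m);k[y0:y1,x0:x1]=m[y0:y1,x0:x1]
    N,_,st,c=cv2.connectedComponentsWithStats(k);i=1+np.argmax(st[1:,4]);print(n,st[i],c[i].round(1))
    if n=='w':print(cv2.minAreaRect(np.argwhere(_==i)[:,::-1].astype(np.float32)))
# expected pod corners: x 12..38, y+-20, top z -9, throat home => origin z=+.006
for n,D in(('w',W),('s',S)):
    for e in(0,.005):print(n,'e',e,[proj(D,mk+B@[x,y,z+.006+e]).round(1).tolist() for x,y,z in((.012,-.02,-.009),(.038,-.02,-.009),(.038,.02,-.009),(.012,.02,-.009),(.038,-.02,-.02),(.038,.02,-.02))])
    print('pin',[proj(D,mk+B@[0,y,.012]).round(1).tolist() for y in(-.011,.011)])
E
```

```text
w [271 152  27  30 369] [285.5 159.9]
((284.0, 166.5), (29.0, 26.0), 90.0)
s [176 184   9   3  24] [179.8 185.1]
w e 0 [[269.8, 192.6], [296.9, 192.6], [298.3, 151.2], [270.1, 151.2], [295.8, 189.3], [297.0, 149.2]]
w e 0.005 [[269.9, 194.1], [297.5, 194.1], [298.9, 152.2], [270.3, 152.2], [296.3, 190.7], [297.6, 150.1]]
pin [[257.1, 188.0], [257.1, 164.3]]
s e 0 [[174.7, 182.9], [173.4, 186.1], [189.2, 185.1], [190.0, 181.9], [173.9, 190.1], [189.6, 189.1]]
s e 0.005 [[174.5, 181.1], [173.2, 184.2], [189.0, 183.3], [189.8, 180.1], [173.7, 188.3], [189.4, 187.3]]
pin [[178.0, 175.9], [186.4, 175.4]]
```

```bash
python3 - <<'E'
from h import *
I=cam('scene')['pixels'].astype(int)
for u in(177,181,186): print(u,[(v,(I[v,u,0]-I[v,u,2])) for v in range(176,196)])
print([(u,I[187,u,0]-I[187,u,2]) for u in range(168,195)])
E
```

```text
177 [(176, np.int64(96)), (177, np.int64(95)), (178, np.int64(91)), (179, np.int64(86)), (180, np.int64(74)), (181, np.int64(39)), (182, np.int64(25)), (183, np.int64(73)), (184, np.int64(144)), (185, np.int64(176)), (186, np.int64(173)), (187, np.int64(149)), (188, np.int64(117)), (189, np.int64(64)), (190, np.int64(23)), (191, np.int64(10)), (192, np.int64(8)), (193, np.int64(8)), (194, np.int64(9)), (195, np.int64(9))]
181 [(176, np.int64(102)), (177, np.int64(108)), (178, np.int64(106)), (179, np.int64(106)), (180, np.int64(117)), (181, np.int64(121)), (182, np.int64(125)), (183, np.int64(147)), (184, np.int64(168)), (185, np.int64(177)), (186, np.int64(169)), (187, np.int64(142)), (188, np.int64(118)), (189, np.int64(75)), (190, np.int64(75)), (191, np.int64(64)), (192, np.int64(27)), (193, np.int64(9)), (194, np.int64(10)), (195, np.int64(9))]
186 [(176, np.int64(111)), (177, np.int64(103)), (178, np.int64(110)), (179, np.int64(110)), (180, np.int64(110)), (181, np.int64(111)), (182, np.int64(114)), (183, np.int64(108)), (184, np.int64(87)), (185, np.int64(132)), (186, np.int64(157)), (187, np.int64(136)), (188, np.int64(113)), (189, np.int64(83)), (190, np.int64(82)), (191, np.int64(48)), (192, np.int64(14)), (193, np.int64(9)), (194, np.int64(10)), (195, np.int64(12))]
[(168, np.int64(9)), (169, np.int64(9)), (170, np.int64(8)), (171, np.int64(10)), (172, np.int64(7)), (173, np.int64(-12)), (174, np.int64(53)), (175, np.int64(137)), (176, np.int64(147)), (177, np.int64(149)), (178, np.int64(151)), (179, np.int64(148)), (180, np.int64(145)), (181, np.int64(142)), (182, np.int64(142)), (183, np.int64(139)), (184, np.int64(138)), (185, np.int64(138)), (186, np.int64(136)), (187, np.int64(136)), (188, np.int64(131)), (189, np.int64(118)), (190, np.int64(40)), (191, np.int64(9)), (192, np.int64(-34)), (193, np.int64(-53)), (194, np.int64(-2))]
```

```bash
python3 -c "
from rig import job;print(job.sign_off())"
```

```text
the job is handed in; nothing more can be done
None
```

The work light is clipped fully home on the board's top edge between the blue marks, lamp on the circuit-board side; the board and the other objects showed no movement, and I handed it in at about 18 s. I viewed 11 pictures, one over the limit of 10.

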